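# Press the wing pins home in colour order

## Task

The three jumbo push pins that fix the balsa wing panel to its building board stand a little proud. With a fingertip, lightly press each one straight down until it is fully home, the red pin first, then the blue, then the green. Don't pull or lift any pin, don't press on the balsa, the board or the clip, and leave the tumbler, sanding block and steel square where they are.

Things in the scene. Friction and masses are not known exactly. Their poses are not given: they have to be found in the camera images.
- pin_red (a joint): How far the red push pin is pressed down, in m: 0 to 0.003 at the start (standing proud), 0.010 when fully home with its collar on the balsa; below 0 it is being pulled out. It slides straight down against about 2 N of steady friction, has no spring (stays where it is left), and stops at 0.010. Its cushioned cap sinks on the pin by about 1 mm for each 3 N pressed, 8 mm at most, and springs back when let go (this is not counted here).
- pin_red_top (a point): Centre of the flat round top (18 mm across) of the red jumbo plastic push pin, which stands upright: head 20 mm tall with an 18 mm collar at the foot and an 11 mm waist under a 6 mm thick cushioned cap, on a thin steel shank. The top is 60 mm above the bench when fully home, 67 to 70 mm at the start. The three pins stand roughly in a row along the balsa strip, at least 65 mm apart; which colour stands where varies.
- pin_blue (a joint): How far the blue push pin is pressed down, in m: 0 to 0.003 at the start (standing proud), 0.010 when fully home with its collar on the balsa; below 0 it is being pulled out. It slides straight down against about 2 N of steady friction, has no spring (stays where it is left), and stops at 0.010. Its cushioned cap sinks on the pin by about 1 mm for each 3 N pressed, 8 mm at most, and springs back when let go (this is not counted here).
- pin_blue_top (a point): Centre of the flat round top (18 mm across) of the blue jumbo plastic push pin, which stands upright: head 20 mm tall with an 18 mm collar at the foot and an 11 mm waist under a 6 mm thick cushioned cap, on a thin steel shank. The top is 60 mm above the bench when fully home, 67 to 70 mm at the start. The three pins stand roughly in a row along the balsa strip, at least 65 mm apart; which colour stands where varies.
- pin_green (a joint): How far the green push pin is pressed down, in m: 0 to 0.003 at the start (standing proud), 0.010 when fully home with its collar on the balsa; below 0 it is being pulled out. It slides straight down against about 2 N of steady friction, has no spring (stays where it is left), and stops at 0.010. Its cushioned cap sinks on the pin by about 1 mm for each 3 N pressed, 8 mm at most, and springs back when let go (this is not counted here).
- pin_green_top (a point): Centre of the flat round top (18 mm across) of the green jumbo plastic push pin, which stands upright: head 20 mm tall with an 18 mm collar at the foot and an 11 mm waist under a 6 mm thick cushioned cap, on a thin steel shank. The top is 60 mm above the bench when fully home, 67 to 70 mm at the start. The three pins stand roughly in a row along the balsa strip, at least 65 mm apart; which colour stands where varies.
- wing_board: Fixed cork building board, 180 mm (its x) by 400 mm (its y), with a flat pale balsa wing panel on it; origin on the bench under the board's middle, z up. The balsa strip that the pins go through is 70 mm wide in x, centred on x = 0, y from -155 to 195 mm, its top 40 mm above the bench; the rest of the wing is lower. A black spring clip (50 mm wide, up to 62 mm above the bench) holds the +y end, y from 163 to 258 mm.
- tumbler: Empty clear glass tumbler, 72 mm across the rim, 95 mm tall, standing loose on the bench beyond the board (board +x side); origin at the centre of its underside. Leave alone.
- sanding_block: Yellow plastic sanding block, 65 x 115 mm, 36 mm tall, loose on the bench on the robot's side of the board; origin at the centre of its underside. Leave alone.
- square: Steel try square lying loose on the bench beyond the board: dark stock 22 x 100 x 16 mm along its -y, bright blade 150 mm long, 4 mm thick along its +x; origin under the outer corner end of the stock. Leave alone.

How it is judged:
By the outcome, as a careful person would: the job done as asked, in the order asked, and still so for the second after the job is handed in, with the robot touching nothing.
It also fails if it takes over 45 s, if anything falls off the work surface, if the arm or the gripper's body presses on something with over 40 N, if the wrist force passes 120 N, or if a joint passes its speed limit or range.

## Robot

A 6-joint arm with a two-finger parallel gripper is mounted at the origin on the work surface. World frame = base frame: x ahead of the robot, y to its left, z up, the work surface at z = 0. Lengths are in m, angles in rad, forces in N, time in s.
With the tool pointing down it reaches from about 0.3 to 0.775 m from the base axis. Payload 14.6 kg.
Tool frame: the origin (TCP) lies at the very end of the fingers, on their centre line; the grasp point (between the pads) lies 19 mm behind it (ctrl.hold_point_z is the distance from the TCP to the grasp point, in m); x points along the fingers, y is the direction in which the jaws open and shut, and the axes are right-handed (so a half turn about x gives the same grasp; the last joint's range is limited). The gripper opens to 94 mm and grips with 3 to 60 N. Pads are 16 mm wide; open, the fingers measure 119 mm over their backs; the gripper's body (75 mm by 177 mm) begins 78 mm behind the grasp point.
Start: joints at [1.162, 0.3, 1.521, -0, 1.321, -0.067], TCP at [0.184, 0.518, 0.168] pointing down, gripper open.
Joint ranges: [-3.03, 3.03], [-0.79, 2.21], [0.23, 2.52], [-1.04, 4.18], [0, 3.07], [-2.55, 2.55]. Speed limits (rad/s): [2.22, 2.22, 2.57, 3.14, 3.14, 3.14].

## Interface

Orientations are given as [roll, pitch, yaw] about the fixed x, y, z axes, in that order (R = Rz(yaw) Ry(pitch) Rx(roll)).
In Python, from station import get_obs, camera, ticket, ctrl gives the robot as it stands.
- The arm moves only by the tool step_arm, never from a script. Its argument "motion" is a list that holds one entry, the list of rows, each a list of 6 numbers: the shift along the tool's x, y, z in m, then the turn, a rotation vector about the tool's x, y, z in degrees. A call has 1 to 12 rows; each row shifts and turns the commanded pose from where the row before left it, along the tool's axes as they then stand; what a row does not reach is not made up. A row lasts 1/8 s, in which the tool goes at most 62.5 mm and 10.7 degrees, less where a joint would pass 70% of its speed; a pose out of reach is approached as far as the arm can. A call is refused whole if a number of a shift passes 0.0625 or a number of a turn 10.7, either way. A call with a gripper value outside its range is refused whole. "fingers" is the finger opening in m, from 0 to 0.094, set as the call begins (left out, the last holds). The fingers move at their own pace and stop on an object; "squeeze" is the grip in N (left out, the last holds). Time passes only in rows, so rows that do not move let the fingers close. It gives the time, the measured TCP pose, the force and the opening at its end, in the units of the state.
- get_obs(): the state, without advancing time (a new reading comes with each control period).
- camera(name): name is "side" or "top"; returns a dict with "pixels" (384x512x3 uint8, red, green, blue), "fx", "fy", "cx", "cy" (pixels), "k1" (the pictures are not rectified: a ray, as slopes to the right and down, at radius r is drawn at 1 + k1 r^2 times it, then the intrinsics apply), "extrinsics" (4x4, takes a point from world to camera coordinates). Camera axes: x right, y up, looking along -z (the intrinsics and any distortion apply to the point x, -y, -z); pixel columns grow to the right and rows downward; lengths in m; the calibration is good to about 2 mm. A picture is of the moment at which its call begins. There is no depth.
- ticket.hand_in(): hands the job in, once; it reports no verdict.
The state is a dict: "time_s": time; "qpos": joint angles; "joint_vel": joint speeds; "tau": joint torques, N m; "ee_pos": TCP position; "eef_rot": TCP orientation; "force": force on the tool from outside, world axes, zero at the start; "moment": the same for the moment, N m; "grip_width": finger opening in m.
Only numpy, scipy, OpenCV 4.12 (cv2) and the standard library are available. Lean on these libraries where they do the work, as an engineer would, in place of code of your own. Each camera call takes 0.05 s, during which the arm holds its last target.

## Working session

There is one attempt and no reset: what is moved stays moved. The work goes in short steps, Python scripts to look and compute and a tool call to move; the robot and the scene stay as the last step left them, time stands still between calls to the robot, and variables do not carry over. Pictures are saved under pics/ and viewed, and the job is handed in when it is done.

Besides the shell and the picture viewer there is one more tool, called after "Request:" as name(argument=value, ...), one argument or row to a line, values as JSON. step_arm: Moves the arm, as the interface text tells. Its arguments: {"type":"object","properties":{"motion":{"type":"array","items":{"type":"array","items":{"type":"array","items":{"type":"number"}}}},"fingers":{"type":"number"},"squeeze":{"type":"number"}},"required":["motion"]}

```bash
mkdir -p pics; python3 - <<'E'
from station import get_obs, camera, ctrl
import cv2,pickle
o=get_obs();print({k:o[k] for k in('time_s','ee_pos','eef_rot','force','grip_width')})
for n in('side','top'):
    c=camera(n);pickle.dump(c,open(n+'.pkl','wb'))
    cv2.imwrite(f'pics/{n}0.png',c['pixels'][:,:,::-1])
    print(n,c['fx'],c['fy'],c['cx'],c['cy'],c['k1'],c['extrinsics'])
E
```

```text
{'time_s': 0.0, 'ee_pos': array([0.18424817, 0.51791998, 0.16699999]), 'eef_rot': array([-1.59979728,  1.56969225, -1.94156898]), 'force': array([ 0.55897967, -0.45012497,  1.07942178]), 'grip_width': 0.09375836185189808}
side 391.19448688533066 391.19448688533066 250.77641986849932 190.0354195390772 -0.09277115103428271 [[-0.927742   -0.37321285  0.00263493  0.57042659]
 [ 0.24877681 -0.61312207  0.74979426 -0.16257336]
 [-0.27821732  0.69627114  0.66166579 -0.61997115]
 [ 0.          0.          0.          1.        ]]
top 355.8059409349238 355.8059409349238 254.45730062845087 192.90050781484507 -0.026751863484421448 [[ 0.01569415 -0.99928231 -0.03447536  0.07251471]
 [ 0.98613551  0.00977259  0.16565401 -0.58997378]
 [-0.16519821 -0.03659717  0.98558115 -0.68782616]
 [ 0.          0.          0.          1.        ]]
```

View pics/side0.png

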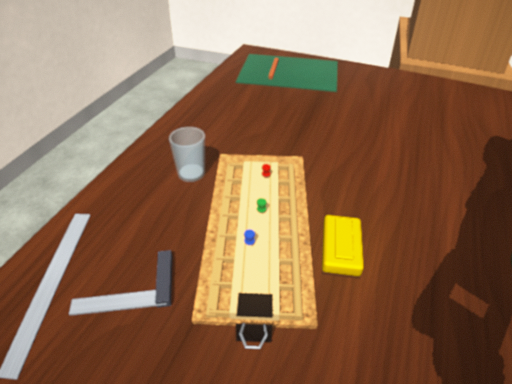

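View pics/top0.png

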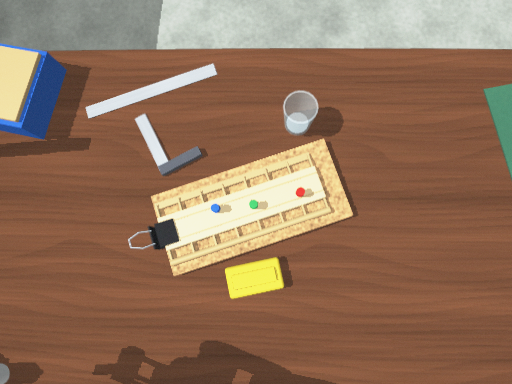

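```bash
cat > h.py <<'E'
import numpy as np,cv2,pickle
from scipy.optimize import least_squares
def proj(c,P):
    p=c['extrinsics']@np.append(P,1);x,y=p[0]/-p[2],-p[1]/-p[2];s=1+c['k1']*(x*x+y*y)
    return np.array([c['cx']+c['fx']*x*s,c['cy']+c['fy']*y*s])
def masks(im):
    h=cv2.cvtColor(im,cv2.COLOR_RGB2HSV).astype(int);H,S,V=h[...,0],h[...,1],h[...,2]
    b=(S>130)&(V>60)
    return {'red':b&((H<4)|(H>174)),'green':b&(H>45)&(H<85),'blue':b&(H>105)&(H<130)}
E
python3 - <<'E'
from h import *
near={'side':dict(red=(266,170),green=(262,205),blue=(250,237)),'top':dict(red=(300,192),green=(254,204),blue=(215,208))}
for n in near:
    c=pickle.load(open(n+'.pkl','rb'));im=c['pixels'];m=masks(im);tiles=[]
    for k,(u,v) in near[n].items():
        mm=np.zeros_like(m[k]);mm[v-14:v+14,u-14:u+14]=m[k][v-14:v+14,u-14:u+14]
        ys,xs=np.nonzero(mm);print(n,k,len(xs),xs.mean(),ys.mean(),xs.min(),xs.max(),ys.min(),ys.max())
        tiles.append(cv2.resize(im[v-12:v+12,u-12:u+12],(260,260),interpolation=cv2.INTER_NEAREST))
    cv2.imwrite(f'pics/{n}_z.png',np.hstack(tiles)[:,:,::-1])
E
```

```text
side red 46 265.95652173913044 169.91304347826087 263 268 165 175
side green 101 261.2277227722772 205.04950495049505 257 265 199 211
side blue 106 249.18867924528303 236.78301886792454 245 253 230 243
top red 60 299.96666666666664 191.76666666666668 296 304 188 196
top green 50 253.24 204.24 250 257 201 208
top blue 58 214.93103448275863 207.82758620689654 211 219 204 212
```

View pics/side_z.png

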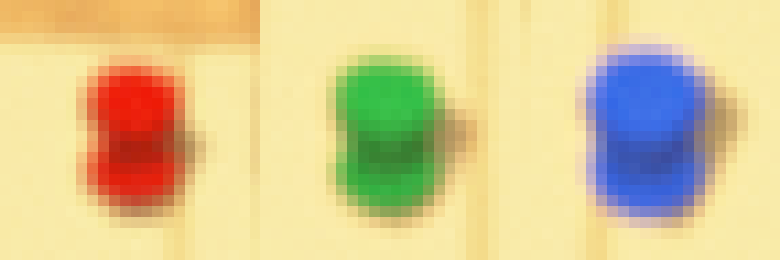

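View pics/top_z.png

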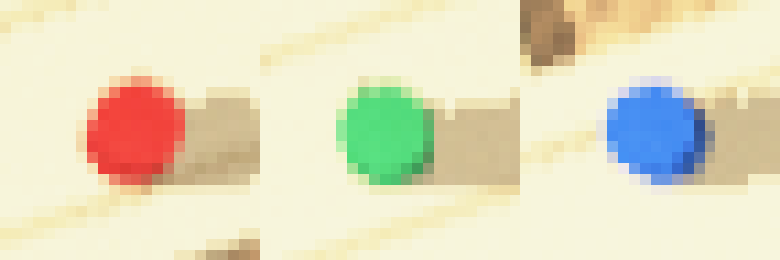

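```bash
python3 - <<'E'
from h import *
T=pickle.load(open('top.pkl','rb'));S=pickle.load(open('side.pkl','rb'))
px=dict(red=((299.97,191.7),(265.6,166.0)),blue=((214.5,207.6),(248.9,234.2)),green=((252.9,203.7),(261,202)))
for k,(t,s) in px.items():
    a=least_squares(lambda q:proj(T,[*q,.0685])-t,[.5,0]).x
    b=least_squares(lambda q:proj(S,[*q,.0685])-s,[.5,0]).x
    r=least_squares(lambda q:np.r_[proj(T,q)-t,proj(S,q)-s],[.5,0,.07])
    print(k,a.round(4),b.round(4),r.x.round(4),r.fun.round(2), proj(S,[*a,.0685]))
E
```

```text
red [ 0.5893 -0.0124] [ 0.5911 -0.0168] [ 0.5891 -0.0119  0.0725] [-0.04 -0.2   0.19  0.04] [265.67760099 167.53517764]
blue [0.5551 0.1596] [0.5548 0.1578] [0.5545 0.1593 0.0702] [ 0.04  0.21 -0.17 -0.04] [248.27778676 234.92013843]
green [0.5639 0.0822] [0.5635 0.0809] [0.5634 0.0821 0.0696] [ 0.04  0.19 -0.16 -0.04] [260.51071987 202.40584827]
```

```bash
cat >> h.py <<'E'
from scipy.spatial.transform import Rotation as Ro
def delta(target):
    from station import get_obs
    o=get_obs();R=Ro.from_euler('xyz',o['eef_rot']).as_matrix()
    print(o['time_s'],o['ee_pos'].round(4),o['force'].round(2),o['grip_width'].round(4),o['qpos'].round(2));print(R.round(4))
    print('tool delta',(R.T@(np.array(target)-o['ee_pos'])).round(4))
E
python3 -c "
from h import *
delta([.5892,-.0125,.12])"
```

```text
Traceback (most recent call last):
  File "h.py", line 14, in delta
    print(o['time_s'],o['ee_pos'].round(4),o['force'].round(2),o['grip_width'].round(4),o['qpos'].round(2));print(R.round(4))
                                                               ^^^^^^^^^^^^^^^^^^^^^
AttributeError: 'float' object has no attribute 'round'
```

```bash
sed -i "s/o\['grip_width'\].round(4)/o['grip_width']/" h.py
python3 -c "
from h import *
delta([.5892,-.0125,.12])"
```

```text
0.1 [0.1843 0.5179 0.167 ] [ 0.5  -0.44  0.46] 0.09411555710480243 [ 1.16  0.3   1.52  0.    1.32 -0.07]
[[-4.000e-04  3.352e-01  9.422e-01]
 [-1.000e-03  9.422e-01 -3.352e-01]
 [-1.000e+00 -1.000e-03 -1.000e-04]]
tool delta [ 0.0474 -0.364   0.5593]
```

Request:
step_arm(
  motion=[
    [[0,-0.03,0.046,0,0,0],[0,-0.03,0.046,0,0,0],[0,-0.03,0.046,0,0,0],[0,-0.03,0.046,0,0,0],[0,-0.03,0.046,0,0,0],[0,-0.03,0.046,0,0,0],[0,-0.03,0.046,0,0,0],[0,-0.03,0.046,0,0,0],[0,-0.03,0.046,0,0,0],[0,-0.03,0.046,0,0,0],[0,-0.03,0.046,0,0,0],[0,-0.03,0.046,0,0,0]],
  ],
  fingers=0,
  squeeze=5,
)

```text
time_s: 1.6
ee_pos: [0.5845, -0.0076, 0.1673]
eef_rot: [-2.965, 1.57, 2.977]
force: [0.6, 0.6, 0.2]
grip_width: 0.0002
```

```bash
python3 -c "
from h import *
delta([.5892,-.0125,.085])"
```

```text
1.6 [ 0.5845 -0.0076  0.1673] [0.64 0.6  0.24] 0.00018778128408029166 [-0.08  0.38  1.42  0.    1.35 -1.3 ]
[[-5.000e-04  3.353e-01  9.421e-01]
 [ 1.000e-04  9.421e-01 -3.353e-01]
 [-1.000e+00 -1.000e-04 -5.000e-04]]
tool delta [ 0.0823 -0.003   0.0061]
```

Request:
step_arm(
  motion=[
    [[0.02,-0.003,0.006,0,0,0],[0.03,0,0,0,0,0],[0.025,0,0,0,0,0],[0.007,0,0,0,0,0],[0,0,0,0,0,0],[0,0,0,0,0,0]],
  ],
)

```text
time_s: 2.35
ee_pos: [0.5888, -0.0106, 0.0866]
eef_rot: [0.265, 1.569, -0.076]
force: [-0.2, 0.1, -0.3]
grip_width: 0.0003
```

```bash
python3 - <<'E'
from h import *
from station import camera
delta([.5892,-.0125,.07])
t=[]
for n,(u,v) in dict(side=(266,160),top=(300,192)).items():
    c=camera(n);t.append(cv2.resize(c['pixels'][v-40:v+40,u-40:u+40],(390,390),interpolation=cv2.INTER_CUBIC))
cv2.imwrite('pics/r1.png',np.hstack(t)[:,:,::-1])
E
```

```text
2.35 [ 0.5888 -0.0106  0.0866] [-0.21  0.09 -0.31] 0.0003015069539489847 [-0.08  0.46  1.5   0.    1.18 -1.31]
[[ 1.500e-03  3.349e-01  9.423e-01]
 [-1.000e-04  9.423e-01 -3.349e-01]
 [-1.000e+00  4.000e-04  1.500e-03]]
tool delta [ 0.0166 -0.0016  0.0009]
```

View pics/r1.png

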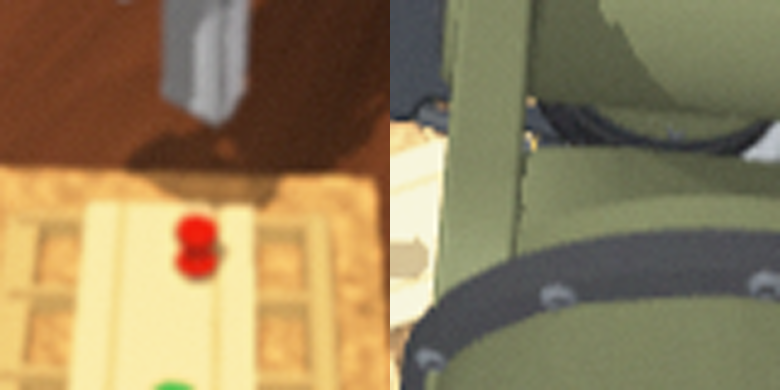

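```bash
python3 - <<'E'
from h import *
from station import camera
c=camera('side')
for P in ([.5888,-.0106,.0866],[.5888,-.0106,.0685]): print(proj(c,P))
for n,(u,v) in dict(side=(266,160)).items():
    cv2.imwrite('pics/r2.png',cv2.resize(c['pixels'][v-30:v+30,u-30:u+30],(600,600),interpolation=cv2.INTER_CUBIC)[:,:,::-1])
cv2.imwrite('pics/full.png',c['pixels'][:,:,::-1])
E
```

```text
[265.88198222 160.55675047]
[265.61801573 168.13820827]
```

View pics/r2.png

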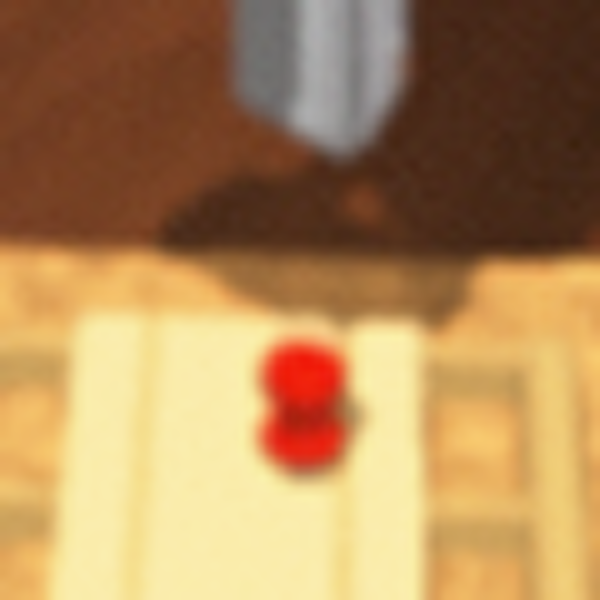

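View pics/full.png

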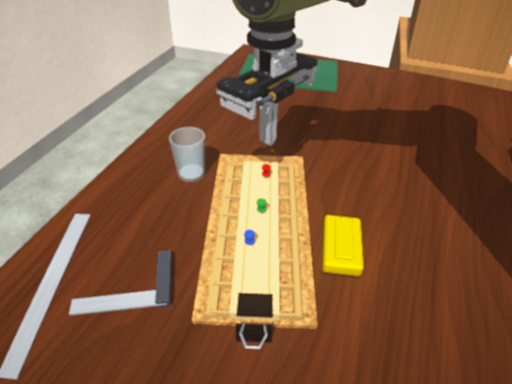

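```bash
python3 - <<'E'
from h import *
from station import camera,get_obs
T=camera('top');S=camera('side');o=get_obs();print(o['time_s'],o['ee_pos'],o['joint_vel'])
for P in ([.184,.518,.167],[0,0,0],o['ee_pos'],o['ee_pos']+[0,0,.06]): print(proj(T,P),proj(S,P))
# candidate true tips consistent with seen pixel
for z in (.087,.1,.12):
    print(z,least_squares(lambda q:proj(S,[*q,z])-(267.7,142.5),[.5,0]).x)
cv2.imwrite('pics/t2.png',T['pixels'][:,:,::-1])
E
```

```text
2.6 [ 0.58855367 -0.01084715  0.08597315] [-0.00142232  0.00174997  0.00300235 -0.0015066  -0.0001241  -0.00018987]
[-16.1529265  419.90656553] [525.50811727 600.70280063]
[291.21903587 491.99098956] [580.14507595 283.90651789]
[299.99909642 190.58564659] [266.04127478 160.77956447]
[303.05026334 184.8561519 ] [266.97956095 133.87055378]
0.087 [ 0.60586045 -0.06733231]
0.1 [ 0.59974463 -0.04939127]
0.12 [ 0.59033568 -0.02178966]
```

View pics/t2.png

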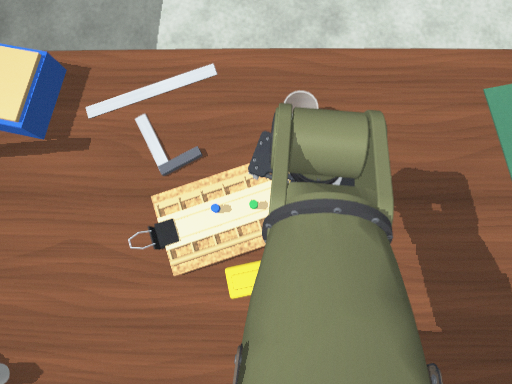

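```bash
python3 - <<'E'
from h import *
from station import get_obs
im=cv2.imread('pics/full.png')[0:180,180:400]
k=3.6
im=cv2.resize(im,None,fx=k,fy=k*.9,interpolation=cv2.INTER_CUBIC) if 0 else cv2.resize(im,(792,648)) 
im=im[:600].copy()
S=pickle.load(open('side.pkl','rb'));o=get_obs();R=Ro.from_euler('xyz',o['eef_rot']).as_matrix();p=o['ee_pos']
def d(q,col):
    u=(proj(S,p+R@np.array(q))-[180,0]+.5)*3.6-.5;cv2.circle(im,tuple(int(v) for v in u),4,col,-1)
d([0,0,0],(0,255,0))
for a in(-1,1):
    for b in(-1,1):
        d([-.097,a*.0885,b*.0375],(255,0,255)); d([0,a*.0125,b*.008],(255,255,0))
cv2.imwrite('pics/ov.png',im)
E
```

```text
(no output)
```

View pics/ov.png

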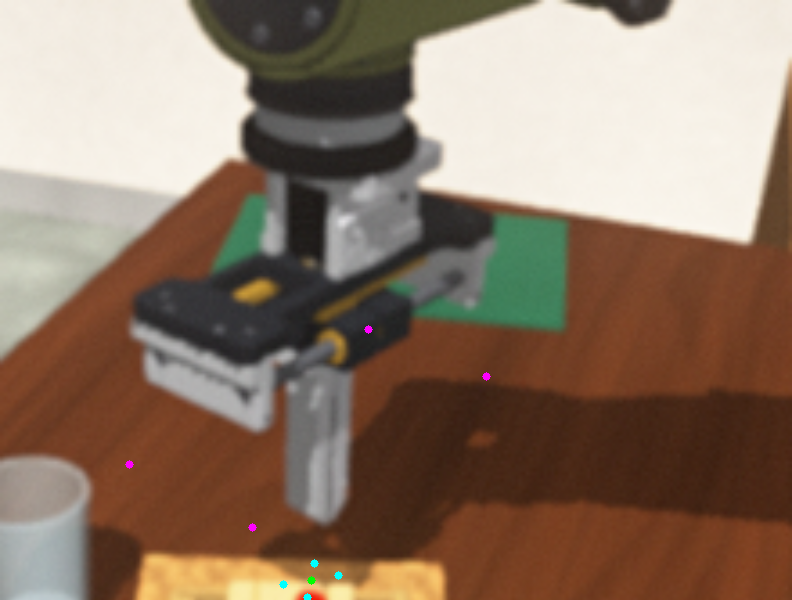

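```bash
python3 - <<'E'
from h import *
from station import get_obs
S=pickle.load(open('side.pkl','rb'));o=get_obs();R=Ro.from_euler('xyz',o['eef_rot']).as_matrix();p=o['ee_pos']
# tile->pixel
px=lambda x,y:np.array([x+.5,y+.5])/3.6-.5+[180,0]
pts=[([0,0,0],np.array([267.7,142.5]),1),([-.097,.0885,-.0375],px(265,430),1),([-.097,.0885,.0375],px(147,375),1),([-.097,-.0885,-.0375],px(478,305),1)]
for q,_,_ in pts: print(proj(S,p+R@q),_)
f=lambda t:np.concatenate([proj(S,p+t[:3]+R@np.array(q))-u for q,u,_ in pts])
r=least_squares(f,[0,0,0.]);print(r.x,r.fun.round(1))
g=lambda t:np.concatenate([proj(S,p+t[:3]+Ro.from_rotvec(t[3:])@np.array(R)@np.array(q) if 0 else p+t[:3]+Ro.from_rotvec(t[3:]).apply(R@np.array(q)))-u for q,u,_ in pts])
r=least_squares(g,np.zeros(6));print(r.x,r.fun.round(1))
E
```

```text
[266.04127478 160.77956447] 1
[249.75933236 146.2555427 ] 1
[215.53339746 128.71804985] 1
[314.8569355  104.26266915] 1
[ 0.01779225 -0.05608936  0.01013662] [-0.2 -3.8 -0.7  1.5 -0.4  1.7  1.4  0.1]
[ 0.01240381 -0.03981521  0.01568217  0.06146503  0.02449199  0.03367042] [-0.3 -1.2  0.6 -0.9 -0.9  1.3  0.7  0.7]
```

Request:
step_arm(
  motion=[
    [[-0.05,0,0,0,0,0],[-0.03,0.047,-0.017,0,0,0],[0,0.047,-0.017,0,0,0],[0,0.047,-0.016,0,0,0],[0,0,0,0,0,0],[0,0,0,0,0,0],[0,0,0,0,0,0]],
  ],
)

```text
time_s: 3.48
ee_pos: [0.5887, 0.1376, 0.1656]
eef_rot: [-0.752, 1.571, -1.095]
force: [-0.4, 0.1, -0.4]
grip_width: 0.0
```

```bash
cat > snap.py <<'E'
from h import *
from station import camera,get_obs
import sys
i=sys.argv[1];T=camera('top');S=camera('side');o=get_obs()
pickle.dump((o,S,T),open(f's{i}.pkl','wb'));print(o['time_s'],o['ee_pos'],proj(S,o['ee_pos']))
cv2.imwrite(f'pics/s{i}.png',np.hstack([cv2.resize(x['pixels'],(400,300),interpolation=cv2.INTER_AREA) for x in(S,T)])[:,:,::-1])
cv2.imwrite(f'pics/S{i}.png',S['pixels'][:,:,::-1])
E
python3 snap.py 1
```

```text
3.575 [0.58869845 0.13774289 0.16564414] [232.71670227 174.05706074]
```

View pics/S1.png

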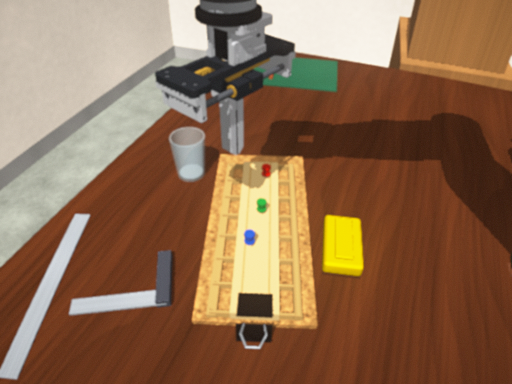

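View pics/s1.png

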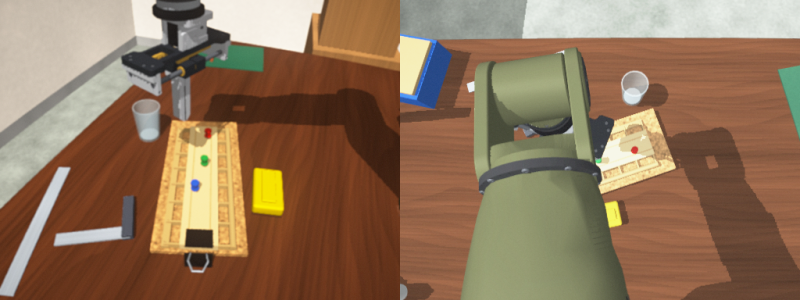

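Request:
step_arm(
  motion=[
    [[0,0.047,-0.017,0,0,0],[0,0.047,-0.017,0,0,0],[0,0.047,-0.017,0,0,0],[0,0,0,0,0,0],[0,0,0,0,0,0],[0,0,0,0,0,0]],
  ],
)

```text
time_s: 4.32
ee_pos: [0.5881, 0.2874, 0.1658]
eef_rot: [0.234, 1.571, -0.109]
force: [-0.0, -0.1, -0.1]
grip_width: 0.0003
```

```bash
python3 snap.py 2
```

```text
4.425 [0.58808955 0.28762591 0.16579345] [183.30305464 246.19015857]
```

Request:
step_arm(
  motion=[
    [[0,-0.016,-0.047,0,0,0],[0,-0.016,-0.047,0,0,0],[0,-0.016,-0.047,0,0,0],[0,0,0,0,0,0],[0,0,0,0,0,0],[0,0,0,0,0,0]],
  ],
)

```text
time_s: 5.18
ee_pos: [0.4398, 0.2905, 0.1654]
eef_rot: [-0.343, 1.571, -0.686]
force: [0.1, 0.1, -0.1]
grip_width: 0.0002
```

```bash
python3 snap.py 3
```

```text
5.275 [0.4394804  0.29048678 0.16521416] [300.12306807 286.9431754 ]
```

Request:
step_arm(
  motion=[
    [[0.04,-0.047,0.017,0,0,0],[0.02,-0.047,0.017,0,0,0],[0,-0.047,0.017,0,0,0],[0,-0.047,0.017,0,0,0],[0,0,0,0,0,0],[0,0,0,0,0,0],[0,0,0,0,0,0]],
  ],
)

```text
time_s: 6.15
ee_pos: [0.44, 0.0928, 0.1064]
eef_rot: [3.024, 1.571, 2.684]
force: [-0.0, -0.5, -0.2]
grip_width: 0.0006
```

```bash
python3 snap.py 4
```

```text
6.25 [0.4398439  0.0927704  0.10638449] [332.87545475 209.44303359]
```

View pics/S2.png

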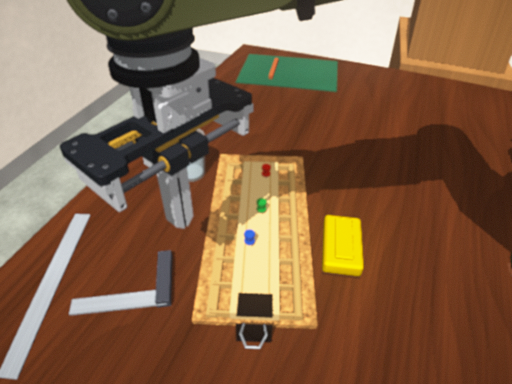

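View pics/S3.png

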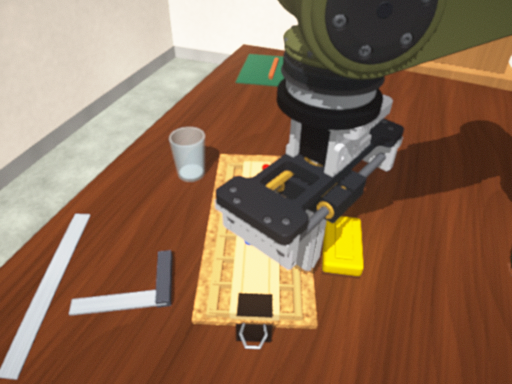

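View pics/S4.png

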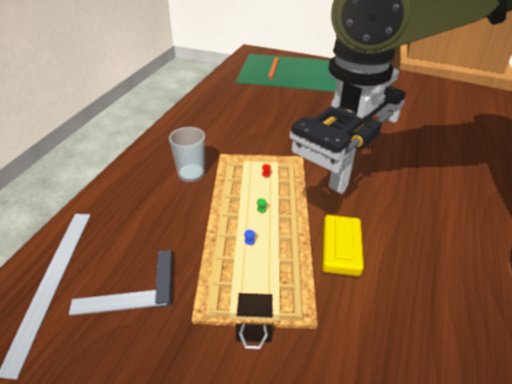

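```bash
python3 - <<'E'
from h import *
t=[]
for i,(u,v) in {1:(232,145),2:(180,215),3:(305,255),4:(340,180)}.items():
    im=cv2.imread(f'pics/S{i}.png');t.append(cv2.resize(im[v-20:v+20,u-20:u+20],(400,300) if 0 else (300,300),interpolation=cv2.INTER_CUBIC))
cv2.imwrite('pics/tz.png',np.vstack([np.hstack(t[:2]),np.hstack(t[2:])]))
E
```

```text
(no output)
```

View pics/tz.png

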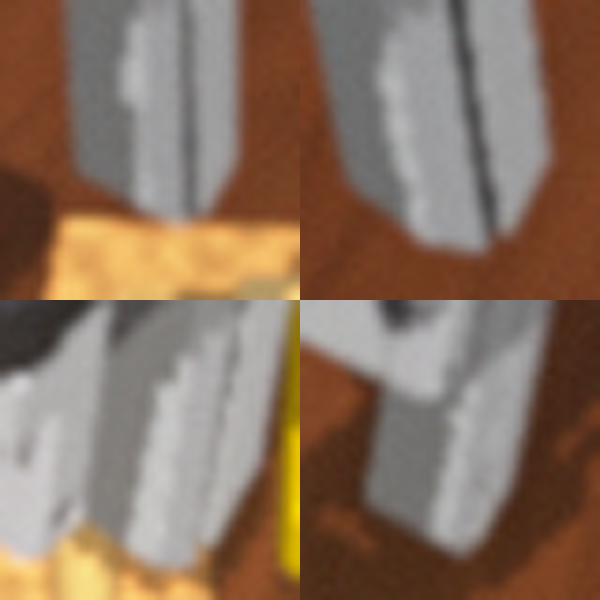

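```bash
python3 - <<'E'
from h import *
S=pickle.load(open('side.pkl','rb'))
R=np.array([[0,.3352,.9422],[0,.9422,-.3352],[-1,0,0]])
P=np.array([[.5886,-.0107,.0863],[.5887,.1377,.1656],[.5881,.2876,.1658],[.4395,.2905,.1652],[.4398,.0928,.1064]])
U=np.array([[271.7,144.5],[236.8,153.6],[185.1,226.5],[312.5,269.2],[342.8,192.8]])
P=P+R@[0,0,-.008]
print(np.array([proj(S,p) for p in P])-U)
f=lambda t:np.concatenate([proj(S,p+t)-u for p,u in zip(P,U)])
r=least_squares(f,[0,0,0.]);print(r.x,r.fun.reshape(-1,2).round(1))
def g(t):
    A=Ro.from_rotvec(t[3:]);return np.concatenate([proj(S,A.apply(p-P.mean(0))+P.mean(0)+t[:3])-u for p,u in zip(P,U)])
r=least_squares(g,np.zeros(6));print(r.x,r.fun.reshape(-1,2).round(1))
# undo distortion + scale check
E
```

```text
[[-2.41314153 17.90407417]
 [-0.11801545 22.74739102]
 [ 2.5961273  23.06693783]
 [-6.53572147 21.76819477]
 [-5.53688066 19.04373495]]
[-0.00268907  0.00167353  0.04270777] [[-0.5 -0.2]
 [ 0.5  0.2]
 [-0.1  0.3]
 [-0.3 -0.1]
 [ 0.3 -0.4]]
[-0.00283523  0.00209162  0.04304144  0.0029144  -0.00258328 -0.00055865] [[-0.6 -0. ]
 [ 0.6  0.1]
 [-0.2  0. ]
 [-0.2 -0. ]
 [ 0.3 -0.1]]
```

Request:
step_arm(
  motion=[
    [[0,-0.0125,0.044,0,0,0],[0,-0.0125,0.044,0,0,0],[0,-0.0125,0.044,0,0,0],[0,-0.0125,0.045,0,0,0],[0.01,0,0,0,0,0],[0.01,0,0,0,0,0],[0,0,0,0,0,0],[0,0,0,0,0,0]],
  ],
)

```text
time_s: 7.25
ee_pos: [0.5897, -0.0138, 0.087]
eef_rot: [0.268, 1.57, -0.073]
force: [-0.1, -0.0, -0.3]
grip_width: 0.0004
```

```bash
python3 -c "
from h import *
delta([.5905,-.0135,.07])"
```

```text
7.25 [ 0.5897 -0.0138  0.087 ] [-0.11 -0.04 -0.25] 0.00036476245715542986 [-0.09  0.46  1.49  0.    1.19 -1.32]
[[ 5.000e-04  3.344e-01  9.424e-01]
 [-0.000e+00  9.424e-01 -3.344e-01]
 [-1.000e+00  1.000e-04  4.000e-04]]
tool delta [0.017  0.0006 0.0006]
```

Lateral position is fine. I'll descend in small steps past the reported height where contact would occur if the state were right, watching force.

Request:
step_arm(
  motion=[
    [[0.008,0,0.001,0,0,0],[0.006,0,0,0,0,0],[0.002,0,0,0,0,0],[0.002,0,0,0,0,0],[0,0,0,0,0,0]],
  ],
)

```text
time_s: 7.88
ee_pos: [0.5908, -0.0148, 0.0684]
eef_rot: [-2.661, 1.571, -3.003]
force: [-0.3, 0.0, 0.2]
grip_width: 0.0007
```

```bash
python3 snap.py 5; python3 - <<'E'
from h import *
im=cv2.imread('pics/S5.png');u,v=266,155
cv2.imwrite('pics/z5.png',cv2.resize(im[v-30:v+30,u-30:u+30],(540,540),interpolation=cv2.INTER_CUBIC))
E
```

```text
7.975 [ 0.59087782 -0.01479121  0.06862022] [265.36025159 166.58104158]
```

View pics/z5.png

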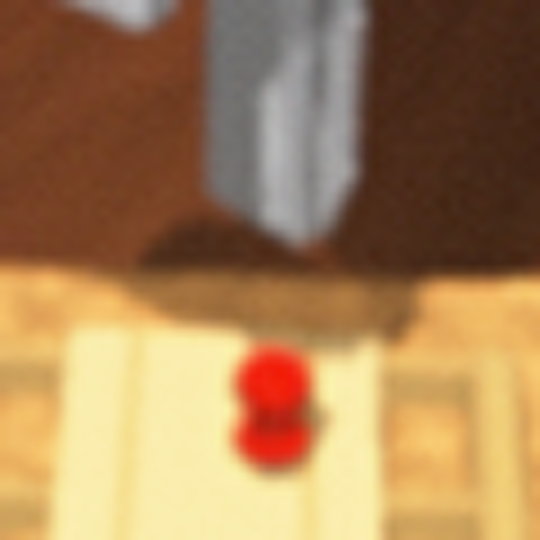

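Request:
step_arm(
  motion=[
    [[0.01,0.001,0,0,0,0],[0.01,0,0,0,0,0],[0.008,0,0,0,0,0],[0.004,0,0,0,0,0],[0,0,0,0,0,0],[0,0,0,0,0,0]],
  ],
)

```text
time_s: 8.72
ee_pos: [0.5914, -0.0139, 0.0368]
eef_rot: [0.272, 1.57, -0.07]
force: [-0.2, -0.4, 0.1]
grip_width: 0.0007
```

```bash
python3 snap.py 6; python3 - <<'E'
from h import *
delta([.5905,-.0135,.026])
im=cv2.imread('pics/S6.png');u,v=266,155
cv2.imwrite('pics/z6.png',cv2.resize(im[v-30:v+30,u-30:u+30],(540,540),interpolation=cv2.INTER_CUBIC))
E
```

```text
8.825 [ 0.59131404 -0.0138665   0.0367999 ] [264.55169082 179.55550734]
8.825 [ 0.5913 -0.0139  0.0368] [0.23 0.54 0.13] -2.3013503562273156e-05 [-0.09  0.52  1.53 -0.    1.09 -1.31]
[[ 5.000e-04  3.351e-01  9.422e-01]
 [-1.000e-04  9.422e-01 -3.351e-01]
 [-1.000e+00  1.000e-04  5.000e-04]]
tool delta [ 0.0108  0.0001 -0.0009]
```

View pics/z6.png

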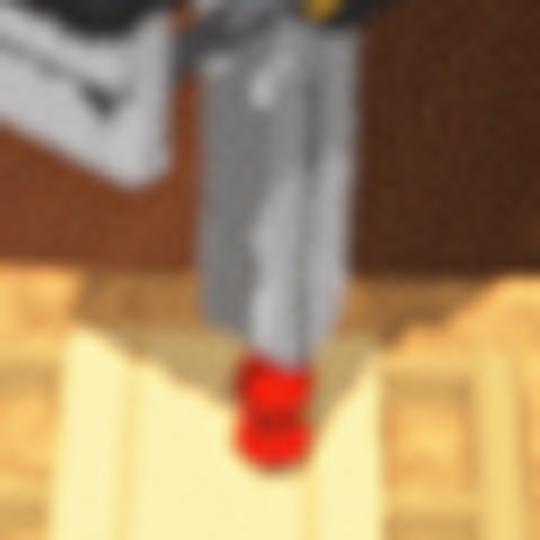

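Request:
step_arm(
  motion=[
    [[0.004,0,-0.001,0,0,0],[0.002,0,0,0,0,0],[0,0,0,0,0,0],[0,0,0,0,0,0]],
  ],
)

```text
time_s: 9.32
ee_pos: [0.5903, -0.0135, 0.0305]
eef_rot: [0.492, 1.571, 0.15]
force: [0.3, 0.1, -0.8]
grip_width: 0.0006
```

Request:
step_arm(
  motion=[
    [[0.002,0,0,0,0,0],[0,0,0,0,0,0]],
  ],
)

```text
time_s: 9.57
ee_pos: [0.5903, -0.0135, 0.0285]
eef_rot: [0.114, 1.571, -0.228]
force: [0.2, 0.6, 1.1]
grip_width: 0.0004
```

Request:
step_arm(
  motion=[
    [[0.002,0,0,0,0,0],[0,0,0,0,0,0]],
  ],
)

```text
time_s: 9.82
ee_pos: [0.5903, -0.0135, 0.0264]
eef_rot: [0.223, 1.571, -0.119]
force: [-0.5, 1.2, 0.5]
grip_width: 0.0004
```

Request:
step_arm(
  motion=[
    [[0.002,0,0,0,0,0],[0,0,0,0,0,0]],
  ],
)

```text
time_s: 10.07
ee_pos: [0.5903, -0.0135, 0.0244]
eef_rot: [0.256, 1.571, -0.086]
force: [1.1, 0.2, 0.6]
grip_width: 0.0006
```

Request:
step_arm(
  motion=[
    [[0.002,0,0,0,0,0],[0,0,0,0,0,0]],
  ],
)

```text
time_s: 10.32
ee_pos: [0.5902, -0.0135, 0.0223]
eef_rot: [2.718, 1.571, 2.376]
force: [0.9, -0.3, 1.5]
grip_width: 0.0004
```

Request:
step_arm(
  motion=[
    [[0.001,0,0,0,0,0],[0,0,0,0,0,0]],
  ],
)

```text
time_s: 10.58
ee_pos: [0.5902, -0.0135, 0.0215]
eef_rot: [0.037, 1.571, -0.305]
force: [0.4, 0.1, 3.1]
grip_width: 0.0007
```

```bash
python3 snap.py 7; python3 - <<'E'
from h import *
delta([.5905,-.0135,.016])
im=cv2.imread('pics/S7.png');u,v=266,165
cv2.imwrite('pics/z7.png',cv2.resize(im[v-20:v+20,u-20:u+20],(540,540),interpolation=cv2.INTER_CUBIC))
E
```

```text
10.675 [ 0.59020735 -0.01349864  0.02153663] [264.81006129 185.67848417]
10.675 [ 0.5902 -0.0135  0.0215] [-0.08 -0.04  2.85] 0.0004074577529608045 [-0.08  0.54  1.54  0.    1.06 -1.31]
[[ 0.      0.3352  0.9422]
 [ 0.      0.9422 -0.3352]
 [-1.      0.      0.    ]]
tool delta [0.0055 0.0001 0.0003]
```

View pics/z7.png

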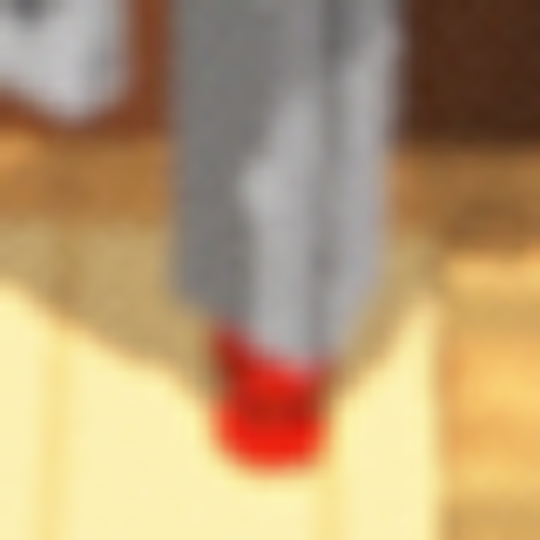

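Request:
step_arm(
  motion=[
    [[0.002,0,0,0,0,0],[0,0,0,0,0,0]],
  ],
)

```text
time_s: 10.92
ee_pos: [0.5903, -0.0135, 0.0198]
eef_rot: [0.182, 1.571, -0.16]
force: [-2.2, 0.1, 7.8]
grip_width: 0.0001
```

Request:
step_arm(
  motion=[
    [[0.002,0,0,0,0,0],[0,0,0,0,0,0]],
  ],
)

```text
time_s: 11.18
ee_pos: [0.5904, -0.0135, 0.0182]
eef_rot: [0.148, 1.57, -0.194]
force: [-4.2, 0.4, 12.0]
grip_width: 0.0002
```

Request:
step_arm(
  motion=[
    [[0.0015,0,0,0,0,0],[0,0,0,0,0,0]],
  ],
)

```text
time_s: 11.42
ee_pos: [0.5904, -0.0135, 0.0171]
eef_rot: [0.184, 1.57, -0.157]
force: [-5.1, 0.0, 15.1]
grip_width: 0.0004
```

Request:
step_arm(
  motion=[
    [[0.001,0,0,0,0,0],[0,0,0,0,0,0]],
  ],
)

```text
time_s: 11.68
ee_pos: [0.5905, -0.0135, 0.0164]
eef_rot: [0.228, 1.57, -0.114]
force: [-6.7, -0.3, 17.1]
grip_width: 0.0007
```

Request:
step_arm(
  motion=[
    [[-0.006,0,0,0,0,0],[-0.02,0,0,0,0,0],[-0.05,0,0,0,0,0],[-0.0,0.055,-0.02,0,0,0],[-0.0,0.015,-0.005,0,0,0],[0,0,0,0,0,0],[0,0,0,0,0,0]],
  ],
)

```text
time_s: 12.55
ee_pos: [0.59, 0.0598, 0.0905]
eef_rot: [-2.544, 1.57, -2.887]
force: [-0.6, 0.3, 0.8]
grip_width: 0.0004
```

```bash
python3 snap.py 8; python3 - <<'E'
from h import *
a=pickle.load(open('side.pkl','rb'))['pixels'];o,S,T=pickle.load(open('s8.pkl','rb'));b=S['pixels'];t0=pickle.load(open('top.pkl','rb'))['pixels'];t1=T['pixels']
print(o['force'].round(2))
f=lambda i,u,v:cv2.resize(i[v-14:v+14,u-14:u+14],(280,280),interpolation=cv2.INTER_NEAREST)
cv2.imwrite('pics/z8.png',np.vstack([np.hstack([f(a,266,170),f(b,266,170)]),np.hstack([f(t0,300,192),f(t1,300,192)])])[:,:,::-1])
E
```

```text
12.65 [0.59008306 0.0596915  0.09067841] [251.31685929 181.08526196]
[-0.58 -0.26  0.2 ]
```

View pics/z8.png

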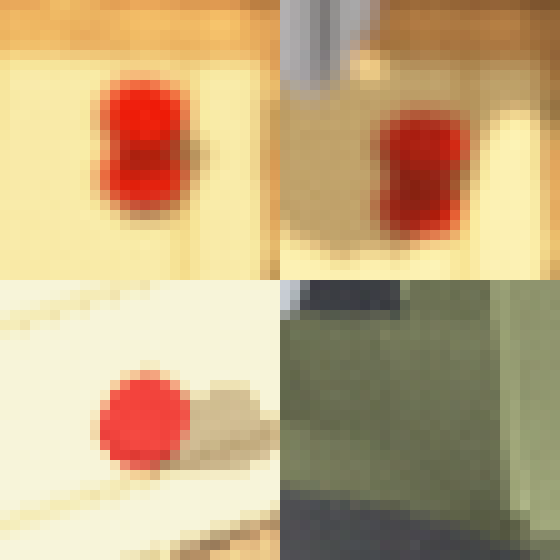

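View pics/S8.png

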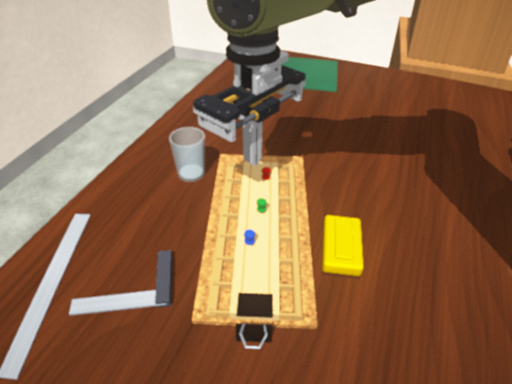

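Request:
step_arm(
  motion=[
    [[0,0.027,-0.022,0,0,0],[0,0.027,-0.022,0,0,0],[0,0.028,-0.021,0,0,0],[0.03,0,0,0,0,0],[0.015,0,0,0,0,0],[0.008,0,0,0,0,0],[0,0,0,0,0,0],[0,0,0,0,0,0]],
  ],
)

```text
time_s: 13.65
ee_pos: [0.5569, 0.1597, 0.0387]
eef_rot: [0.577, 1.57, 0.235]
force: [0.4, -0.7, -0.4]
grip_width: 0.0003
```

```bash
python3 snap.py 9; python3 - <<'E'
from h import *
delta([.5562,.1585,.03])
im=cv2.imread('pics/S9.png');u,v=250,225
cv2.imwrite('pics/z9.png',cv2.resize(im[v-30:v+30,u-30:u+30],(540,540),interpolation=cv2.INTER_CUBIC))
E
```

```text
13.75 [0.55676131 0.15981997 0.03866638] [247.31945062 246.9828105 ]
13.75 [0.5568 0.1598 0.0387] [-1.02  0.31 -0.56] 0.0005074916526416392 [ 0.22  0.5   1.56 -0.    1.08 -1.01]
[[ 1.000e-03  3.353e-01  9.421e-01]
 [ 2.000e-04  9.421e-01 -3.353e-01]
 [-1.000e+00  5.000e-04  9.000e-04]]
tool delta [ 0.0087 -0.0014 -0.0001]
```

View pics/z9.png

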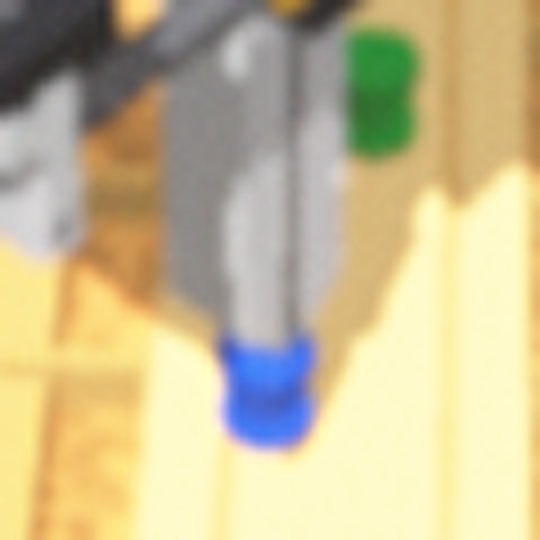

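Request:
step_arm(
  motion=[
    [[0.004,-0.002,-0.001,0,0,0],[0.003,0,0,0,0,0],[0.002,0,0,0,0,0],[0,0,0,0,0,0],[0,0,0,0,0,0]],
  ],
)

```text
time_s: 14.38
ee_pos: [0.5548, 0.1584, 0.029]
eef_rot: [1.137, 1.571, 0.795]
force: [-0.2, 0.3, 0.1]
grip_width: 0.0004
```

Request:
step_arm(
  motion=[
    [[0.002,0,0,0,0,0],[0.002,0,0,0,0,0],[0,0,0,0,0,0]],
  ],
)

```text
time_s: 14.75
ee_pos: [0.5549, 0.1584, 0.0249]
eef_rot: [0.795, 1.571, 0.453]
force: [0.4, -0.1, 0.7]
grip_width: 0.0001
```

Request:
step_arm(
  motion=[
    [[0.002,0,0,0,0,0],[0.001,0,0,0,0,0],[0,0,0,0,0,0]],
  ],
)

```text
time_s: 15.12
ee_pos: [0.5548, 0.1584, 0.022]
eef_rot: [0.859, 1.571, 0.517]
force: [-0.5, -0.2, 1.1]
grip_width: 0.0006
```

Request:
step_arm(
  motion=[
    [[0.001,0,0,0,0,0],[0,0,0,0,0,0]],
  ],
)

```text
time_s: 15.38
ee_pos: [0.5549, 0.1583, 0.0211]
eef_rot: [0.736, 1.571, 0.394]
force: [0.6, 1.5, 4.6]
grip_width: 0.0006
```

Request:
step_arm(
  motion=[
    [[0.001,0,0,0,0,0],[0,0,0,0,0,0]],
  ],
)

```text
time_s: 15.62
ee_pos: [0.5549, 0.1584, 0.0203]
eef_rot: [0.635, 1.57, 0.293]
force: [-1.2, 0.9, 6.7]
grip_width: 0.0005
```

Request:
step_arm(
  motion=[
    [[0.001,0,0,0,0,0],[0,0,0,0,0,0],[0,0,0,0,0,0]],
  ],
)

```text
time_s: 16.0
ee_pos: [0.5549, 0.1584, 0.0195]
eef_rot: [0.594, 1.57, 0.252]
force: [-1.9, 0.3, 7.6]
grip_width: 0.0003
```

Request:
step_arm(
  motion=[
    [[-0.006,0,0,0,0,0],[-0.034,0,0,0,0,0],[0,-0.035,0.017,0,0,0],[0,-0.035,0.0175,0,0,0],[0.01,0,0,0,0,0],[0.01,0,0,0,0,0],[0,0,0,0,0,0],[0,0,0,0,0,0]],
  ],
)

```text
time_s: 17.0
ee_pos: [0.5637, 0.0815, 0.039]
eef_rot: [-2.695, 1.571, -3.036]
force: [-0.2, -0.4, 0.3]
grip_width: 0.0006
```

```bash
python3 snap.py 10; python3 - <<'E'
from h import *
delta([.5640,.081,.03])
a=pickle.load(open('side.pkl','rb'))['pixels'][:,:,::-1]
im=cv2.imread('pics/S10.png');u,v=258,215
f=lambda im:cv2.resize(im[v-38:v+38,u-25:u+25],(390,593),interpolation=cv2.INTER_CUBIC)
cv2.imwrite('pics/z10.png',np.hstack([f(a),f(im)]))
E
```

```text
17.1 [0.56390219 0.08128551 0.03924159] [260.37208585 214.08586   ]
17.1 [0.5639 0.0813 0.0392] [ 0.44 -0.66  0.51] 0.0004993321686919886 [ 0.08  0.48  1.59 -0.    1.07 -1.15]
[[ 4.000e-04  3.345e-01  9.424e-01]
 [-0.000e+00  9.424e-01 -3.345e-01]
 [-1.000e+00  1.000e-04  4.000e-04]]
tool delta [ 0.0092 -0.0002  0.0002]
```

View pics/z10.png

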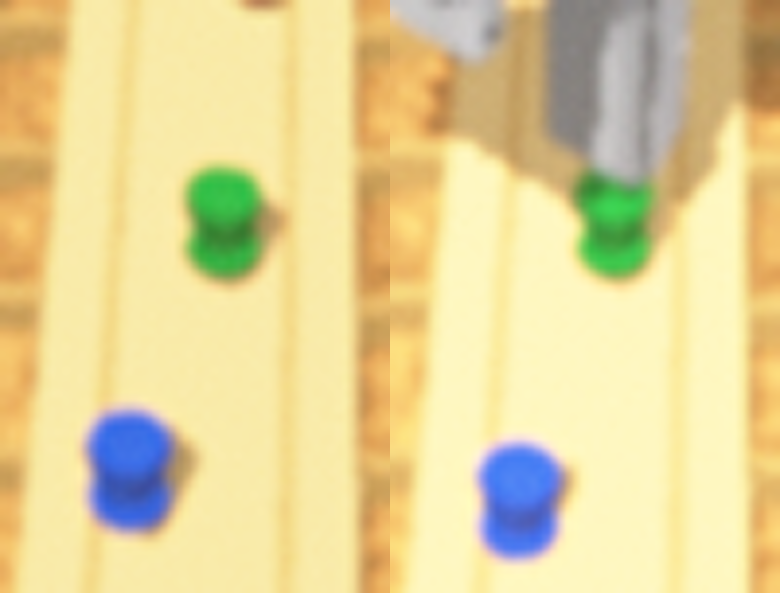

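Request:
step_arm(
  motion=[
    [[0.004,0,0,0,0,0],[0.003,0,0,0,0,0],[0.002,0,0,0,0,0],[0,0,0,0,0,0],[0,0,0,0,0,0]],
  ],
)

```text
time_s: 17.73
ee_pos: [0.5638, 0.0808, 0.0301]
eef_rot: [0.253, 1.571, -0.089]
force: [-0.0, 0.1, -0.4]
grip_width: 0.0012
```

Request:
step_arm(
  motion=[
    [[0.002,0,0,0,0,0],[0.002,0,0,0,0,0],[0,0,0,0,0,0]],
  ],
)

```text
time_s: 18.1
ee_pos: [0.5639, 0.0808, 0.0259]
eef_rot: [0.373, 1.571, 0.031]
force: [0.5, -0.6, 1.3]
grip_width: 0.0005
```

Request:
step_arm(
  motion=[
    [[0.002,0,0,0,0,0],[0.002,0,0,0,0,0],[0,0,0,0,0,0]],
  ],
)

```text
time_s: 18.48
ee_pos: [0.5639, 0.0808, 0.0219]
eef_rot: [0.372, 1.571, 0.03]
force: [0.8, -0.2, 1.5]
grip_width: 0.0006
```

Request:
step_arm(
  motion=[
    [[0.001,0,0,0,0,0],[0,0,0,0,0,0]],
  ],
)

```text
time_s: 18.73
ee_pos: [0.5639, 0.0808, 0.0211]
eef_rot: [0.324, 1.571, -0.018]
force: [0.6, 0.5, 2.8]
grip_width: 0.0004
```

Request:
step_arm(
  motion=[
    [[0.001,0,0,0,0,0],[0,0,0,0,0,0]],
  ],
)

```text
time_s: 18.98
ee_pos: [0.5639, 0.0808, 0.0202]
eef_rot: [0.375, 1.57, 0.034]
force: [-1.4, -0.1, 6.5]
grip_width: 0.0006
```

Request:
step_arm(
  motion=[
    [[0.001,0,0,0,0,0],[0,0,0,0,0,0],[0,0,0,0,0,0]],
  ],
)

```text
time_s: 19.35
ee_pos: [0.5639, 0.0808, 0.0195]
eef_rot: [0.383, 1.57, 0.041]
force: [-2.6, 0.4, 9.0]
grip_width: 0.0007
```

Request:
step_arm(
  motion=[
    [[-0.006,0,0,0,0,0],[-0.034,0,0,0,0,0],[-0.06,0,0,0,0,0],[0,0.03,-0.045,0,0,0],[0,0.03,-0.045,0,0,0],[0,0.03,-0.045,0,0,0],[0,0.03,-0.045,0,0,0],[0,0.03,-0.045,0,0,0],[0,0.03,-0.045,0,0,0],[0,0.03,-0.045,0,0,0],[0,0,0,0,0,0],[0,0,0,0,0,0]],
  ],
)

```text
time_s: 20.85
ee_pos: [0.3375, 0.3838, 0.1188]
eef_rot: [-1.745, 1.57, -2.087]
force: [0.3, 0.2, -0.2]
grip_width: 0.0003
```

```bash
python3 snap.py 11; python3 - <<'E'
from h import *
a=pickle.load(open('side.pkl','rb'));o,S,T=pickle.load(open('s11.pkl','rb'));t0=pickle.load(open('top.pkl','rb'))
print(o['force'])
near={'side':dict(red=(266,173),green=(262,208),blue=(250,240)),'top':dict(red=(300,192),green=(254,204),blue=(215,208))}
for n,A,B in(('side',a,S),('top',t0,T)):
  rows=[]
  for X in(A,B):
    m=masks(X['pixels']);tl=[]
    for k,(u,v) in near[n].items():
        mm=m[k][v-14:v+14,u-14:u+14];ys,xs=np.nonzero(mm);print(n,k,len(xs),(xs.mean()+u-14).round(2),(ys.mean()+v-14).round(2))
        tl.append(cv2.resize(X['pixels'][v-14:v+14,u-14:u+14],(260,260),interpolation=cv2.INTER_NEAREST))
    rows.append(np.hstack(tl))
  cv2.imwrite(f'pics/f_{n}.png',np.vstack(rows)[:,:,::-1])
E
```

```text
20.95 [0.33807138 0.38336978 0.11890194] [366.59999445 417.95736749]
[ 0.09732182  0.36481522 -0.3854567 ]
side red 46 265.96 169.91
side green 101 261.23 205.05
side blue 106 249.19 236.78
side red 45 265.64 173.07
side green 95 261.08 208.12
side blue 104 249.12 240.67
top red 60 299.97 191.77
top green 50 253.24 204.24
top blue 58 214.93 207.83
top red 54 299.52 192.52
top green 50 253.4 204.6
top blue 56 215.73 208.5
```

View pics/f_side.png

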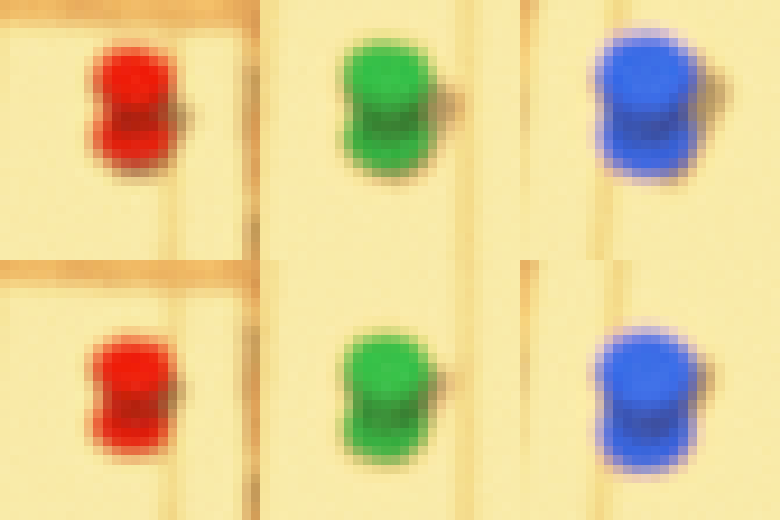

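View pics/s11.png

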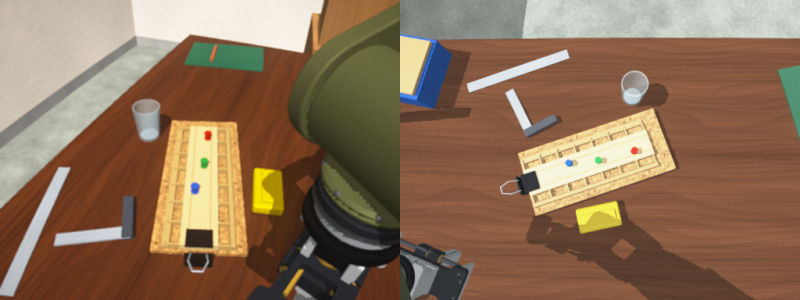

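```bash
python3 - <<'E'
from h import *
S=pickle.load(open('side.pkl','rb'))
for k,p,d in(('red',(.5893,-.0124),3.16),('green',(.5639,.082),3.07),('blue',(.5551,.1596),3.89)):
    print(k,d/(proj(S,[*p,.05])-proj(S,[*p,.06]))[1]*10)
    # absolute: vis pin center at home approx z=.05
    print(proj(S,[*p,.05]),proj(S,[*p,.0585]))
E
```

```text
red 7.850623332538337
[265.43585981 175.03846909] [265.55579081 171.62152169]
green 7.458656839316584
[260.3450152  210.01099553] [260.43762989 206.51754327]
blue 9.429014187235598
[248.30008692 242.61188699] [248.29125224 239.11093126]
```

```bash
python3 -c "
from station import ticket
print(ticket.hand_in())"
```

```text
the job is handed in; nothing more can be done
None
```

I pressed the three pins in the order red, blue, green with the closed fingertips. I then moved the arm clear of everything and handed the job in at about 21 s.

**Pins home:** All three stopped at about the same reported tool height, 0.021–0.022 m. From there the force rose at roughly the cap's 3 N per mm. In the side images before and after, they had gone down by about 7.9 mm (red), 9.4 mm (blue) and 7.5 mm (green), accurate to about 1 mm. That fits the 7–10 mm needed.

**Forces:** The last readings were 17 N on red, 8 N on blue and 9 N on green. Red got more than a light press: I kept going a few millimetres after it was home, before I recognised the cap's spring. That press also showed a sideways force of about 7 N.

**Disagreement:** The reported tool height did not match the pictures. The visible fingertips sat about 40 mm higher than reported: 43 mm by fitting the side camera, about 38 mm from where the pins bottomed out. I confirmed this with test moves in free air, then approached each pin in small steps, watching the force and the images.

**Other items:** The final pictures show the tumbler, sanding block and steel square apparently where they started. I judged this by eye and did not measure it.

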